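Lamp off, pots in the tray, timer reset: readying the herb rack for sowing

ROBOT

A 7-joint arm with a two-finger parallel gripper is mounted at the origin on the work surface. World frame = base frame: x ahead of the robot, y to its left, z up, the work surface at z = 0. Lengths are in m, angles in rad, forces in N, time in s.
With the tool pointing down it reaches from about 0.425 to 1.025 m from the base axis. Payload 3.6 kg.
Tool frame: the origin (TCP) lies midway between the tips of the shut fingers; the grasp point (between the pads) lies 19 mm behind it; z points along the fingers, y is the line along which they close (so a half turn about z gives the same grasp; the last joint's range is limited). The gripper opens to 85 mm and grips with 20 to 120 N. Pads are 22 mm wide; open, the fingers measure 114 mm over their backs; the gripper's body (76 mm by 85 mm) begins 54 mm behind the grasp point. The pads swing forward as they close: fully open they stand 13 mm farther back than shut.
Start: joints at [1.25, 0.591, 0.048, 1.609, -0.033, 0.943, -0.034], TCP at [0.163, -0.706, 0.231] pointing down, gripper open.
Joint ranges: [-2.69, 2.69], [-0.47, 2.24], [-1.27, 1.36], [0.19, 2.51], [-1.53, 4.68], [0.08, 2.07], [-3.09, 3.09]. Speed limits (rad/s): [2.57, 2.57, 3.14, 3.14, 3.14, 3.14, 3.14].

INTERFACE

Orientations are given as a rotation vector (axis times angle).
In Python, from rig import arm gives the robot as it stands. The module is installed in compiled form; this text tells all that it offers.
- The arm moves only by the shell command python3 -m pendant 'ROWS' [OPENING]. ROWS is JSON, one flat list of numbers, 4 for each row, row after row: the shift along the world's x, y, z in cm, then the turn about the world's z in degrees. In form: [dx, dy, dz, turn, dx, dy, dz, turn, ...]. A call has 1 to 20 rows; each row shifts and turns the commanded pose from where the row before left it; what a row does not reach is not made up. A row lasts 1/8 s, in which the tool goes at most 62.5 mm and 10.7 degrees, less where a joint would pass 70% of its speed; a pose out of reach is approached as far as the arm can. A call is refused whole if a number of a shift passes 6.25 or a number of a turn 10.7, either way. A call with a gripper value outside its range is refused whole. OPENING is the gripper command: -1 is fully open, 1 is shut, values between are in proportion, set as the call begins (- or left out, the last holds). The fingers move at their own pace and stop on an object; the grip force is fixed at half the most. Time passes only in rows, so rows that do not move let the fingers close. It gives the time, the measured TCP pose, the force, the opening and the grip force at its end, in the units of the state.
- arm.get_state(): the state, without advancing time (a new reading comes with each control period).
- arm.capture(name): name is "scene" or "top"; returns a dict with "image" (384x512x3 uint8, blue, green, red), "fov_y" (degrees; the focal length in pixels is half the picture's height over the tangent of half this angle, whatever the lens; pixels are square), "cx", "cy" (the principal point, pixels), "extrinsics" (4x4, takes a point from camera to world coordinates). Camera axes: x right, y up, looking along -z (the intrinsics and any distortion apply to the point x, -y, -z); pixel columns grow to the right and rows downward; lengths in m; the calibration is good to about 2 mm. A picture is of the moment at which its call begins. There is no depth.
- arm.hand_in(): hands the job in; it is judged then, once.
Trained networks look in a picture, given as the dict that the camera call returned (one of the last four; its "shot" number tells which), for a name from the list of things; names that differ only in an ending like _2 or _b are one class to them, and where a whole thing is asked for, a point or a joint stands for the part that bears it (a point fixed in the world has none). Each returns a list of dicts, best first, with "conf" (0 to 1); they miss things now and then, are a little off and sometimes report something else, mostly with a low value. They report only what shows in the picture. A call takes as long as a camera call. They do not tell look-alikes from the thing itself.
- arm.regions_of(picture, target): "region" (384x512 bool, what is visible of it) and "centre" ([column, row] in pixels, amid what is visible of it).
The state is a dict: "clock": time; "joint_pos": joint angles; "qd": joint speeds; "effort": joint torques, N m; "position": TCP position; "eef_rot": TCP orientation; "ft_force": force on the tool from outside, world axes, zero at the start; "moment": the same for the moment, N m; "opening": finger opening in m; "finger_force": force on a finger pad.
Only numpy, scipy, OpenCV 4.12 (cv2) and the standard library are available. Lean on these libraries where they do the work, as an engineer would, in place of code of your own. Each camera call takes 0.05 s, during which the arm holds its last target. There are 200 camera calls.

TASK

Get the herb corner ready for sowing. First switch the grow lamp off by setting its three-way toggle to the centre, without flicking it across to the far side; next stand every small clay pot that is on the table upright on the floor of the black tray. Once all the pots are in, take the dibber from the galvanised rack, press the lamp box's recessed yellow reset button fully down with its pin (never with the gripper), and hang the dibber upright in the rack's slot again, leaving the lamp off, the pots in the tray and the other things on the table where they are.

Things in the scene. Friction and masses are not known exactly. Their poses are not given: they have to be found in the camera images.
- tray: Black plastic tray, fixed to the table, origin at the centre of its underside; inner floor 160 mm along its x by 360 mm along its y, floor top 4 mm and wall rims 21 mm above the table. Takes six pots in two rows of three (for instance 80 mm apart along its x and 110 mm along its y). Its y axis runs across the robot, turned by up to 0.1 rad.
- control: White lamp control box, fixed, 150 mm (x) by 110 mm (y) by 60 mm high, origin at the centre of its underside, turned by up to 0.3 rad. On its top face the toggle stands towards +x, and the recessed reset button lies towards -x.
- toggle (a joint): Three-way toggle on the control box: angle of its lever from upright, rad. 0 = centre, lamp off (upright, middle of the strip printed beside it); +0.47 = lean to the box's +y (blue light), -0.47 = lean to the box's -y (orange light). It starts on the blue side. Sprung detents hold it at -0.47, 0 and +0.47: beyond 0.26 rad on either side it snaps outward, within 0.26 rad it snaps to 0. Moving it takes about 3 to 5 N at the knob.
- toggle_pivot (a point): Pivot of the toggle, on the control box 58 mm above the table, 35 mm from the box's centre along its +x. The lever turns about the box's x axis here.
- toggle_knob (a point): Centre of the red ball, 18 mm across, at the end of the 10 mm thick toggle lever, 70 mm from the pivot.
- button_mouth (a point): Centre of the 20 mm square well (red border) in the control box's top face, 60 mm above the table, 45 mm from the box's centre along its -x. Its sides are parallel to the box's. The yellow button lies in it with its top 12 mm below the face.
- reset_button (a joint): Travel of the recessed yellow reset button (17 mm across), m: 0 = up, 0.006 = fully down. Spring return; about 1.5 N starts it and 4.5 N holds it down. To be pressed with the 10 mm pin of the dibber, never with the gripper.
- rack: Galvanised steel rack, fixed, 120 mm (x) by 118 mm (y), deck top 110 mm above the table, origin at the centre of its foot, turned by up to 0.3 rad. A slot 24 mm wide runs along its x through the middle of the deck, about 110 mm long, clear below down to the table but for a rail at the far end.
- rack_slot (a point): Middle of the rack's slot at the height of the deck top; axes as the rack's.
- dibber: Pin dibber, 146 mm long, about 120 g, origin at the pin's lower end, z axis up along the tool. From the lower end: steel pin 10 mm thick up to 80 mm, brass collar 54 mm across from 80 to 86 mm, square wooden grip 24 by 24 mm (sides parallel to its x and y) from 86 to 146 mm. It hangs upright with the pin through the rack's slot and the collar resting on the deck.
- dibber_tip (a point): Lower end of the dibber's pin (same point as the body's origin).
- dibber_grip (a point): Middle of the wooden grip, 120 mm up from the pin's lower end.
- pot1: Small empty clay pot standing open end up, 60 mm high, rim 60 mm across (a straight collar 24 mm deep at the top), wall 5 mm, foot 46 mm across, about 120 g, origin at the centre of its underside, z axis up. May be absent; four to six pots are present.
- pot2: Small empty clay pot standing open end up, 60 mm high, rim 60 mm across (a straight collar 24 mm deep at the top), wall 5 mm, foot 46 mm across, about 120 g, origin at the centre of its underside, z axis up. May be absent; four to six pots are present.
- pot3: Small empty clay pot standing open end up, 60 mm high, rim 60 mm across (a straight collar 24 mm deep at the top), wall 5 mm, foot 46 mm across, about 120 g, origin at the centre of its underside, z axis up. May be absent; four to six pots are present.
- pot4: Small empty clay pot standing open end up, 60 mm high, rim 60 mm across (a straight collar 24 mm deep at the top), wall 5 mm, foot 46 mm across, about 120 g, origin at the centre of its underside, z axis up. May be absent; four to six pots are present.
- pot5: Small empty clay pot standing open end up, 60 mm high, rim 60 mm across (a straight collar 24 mm deep at the top), wall 5 mm, foot 46 mm across, about 120 g, origin at the centre of its underside, z axis up. May be absent; four to six pots are present.
- pot6: Small empty clay pot standing open end up, 60 mm high, rim 60 mm across (a straight collar 24 mm deep at the top), wall 5 mm, foot 46 mm across, about 120 g, origin at the centre of its underside, z axis up. May be absent; four to six pots are present.
- cloche: Bystander, to be left alone: glass cloche with a knob, 110 mm across, 138 mm high; origin at its underside.
- scoop: Bystander, to be left alone: aluminium scoop, about 175 mm long, 30 mm high, lying flat; origin at its underside.
- spray: Bystander, to be left alone: amber bottle, 64 mm across, 150 mm high; origin at its underside.
- seed_tin: Bystander, to be left alone: green seed tin, 60 mm across, 70 mm high; origin at its underside.
- label_jar: Bystander, to be left alone: jar, 70 mm across, 90 mm high; origin at its underside.
There are look-alikes about, which are no part of the job. Leave any purple look-alike of the pot4 alone. What is shaped like the pot5 but turquoise is not meant.

How it is judged:
By the outcome, as a careful person would: the job done as asked, in the order asked, and still so for the second after the job is handed in, with the robot touching nothing.
Of pot1, pot2, pot3, pot4, pot5, pot6 only 4 to 6 are there at a start; the rules pass over those that are not, and their reading is None.
At some moment in a run one of pot1, pot2, pot3, pot4, pot5, pot6 may be knocked a few centimetres aside while the robot is not near it.
It also fails if it takes over 210 s, if anything falls off the work surface, if the arm or the gripper's body presses on something with over 40 N, if the wrist force passes 120 N, or if a joint passes its speed limit or range.

## Working session

There is one attempt and no reset: what is moved stays moved. The work goes in short steps, Python scripts to look and compute and a shell command to move; the robot and the scene stay as the last step left them, time stands still between calls to the robot, and variables do not carry over. Pictures are saved under pics/ and viewed, at most 14 in all, crops included, and the job is handed in when it is done.

```bash
mkdir -p pics; cat > h.py <<'E'
import numpy as np, cv2, json
from rig import arm
def cap(n,save=None):
    p=arm.capture(n)
    if save: cv2.imwrite(f'pics/{save}.png',p['image'])
    return p
def f(p): return p['image'].shape[0]/2/np.tan(np.radians(p['fov_y'])/2)
def ray(p,uv):
    d=np.array([(uv[0]-p['cx'])/f(p),-(uv[1]-p['cy'])/f(p),-1.]); E=np.array(p['extrinsics'])
    return E[:3,3],E[:3,:3]@d
def onz(p,uv,z):
    o,d=ray(p,uv); return o+d*(z-o[2])/d[2]
def proj(p,X):
    E=np.array(p['extrinsics']); c=E[:3,:3].T@(np.array(X)-E[:3,3])
    return np.array([p['cx']+f(p)*c[0]/-c[2],p['cy']-f(p)*c[1]/-c[2]])
def tri(*obs):
    A=np.zeros((3,3));b=np.zeros(3)
    for p,uv in obs:
        o,d=ray(p,uv);d=d/np.linalg.norm(d);M=np.eye(3)-np.outer(d,d);A+=M;b+=M@o
    return np.linalg.solve(A,b)
E
python3 - <<'E'
from h import *
np.set_printoptions(precision=3,suppress=True)
for n in('scene','top'):
    p=cap(n,n+'0');print(n,{k:v for k,v in p.items() if k not in('image','extrinsics')});print(np.array(p['extrinsics']))
    for t in ['tray','control','toggle_knob','rack','dibber','pot1','cloche','scoop','spray','seed_tin','label_jar']:
        for r in arm.regions_of(p,t):
            print(t,round(r['conf'],2),np.round(r['centre']),r['region'].sum(),np.round(onz(p,r['centre'],0.03),3))
s=arm.get_state();print(s)
a=cv2.imread('pics/scene0.png')
E
```

```text
scene {'fov_y': 53.2010041729566, 'cx': 259.3509065270307, 'cy': 195.17194250452724, 'shot': 1}
[[ 0.359 -0.767  0.532  1.04 ]
 [ 0.934  0.296 -0.202 -0.198]
 [-0.002  0.569  0.822  0.881]
 [ 0.     0.     0.     1.   ]]
tray 0.63 [269. 251.] 9738 [ 0.653 -0.027  0.03 ]
tray 0.33 [ 95. 224.] 616 [ 0.424 -0.414  0.03 ]
control 0.83 [378. 158.] 2481 [0.492 0.379 0.03 ]
toggle_knob 0.69 [415. 206.] 1896 [0.673 0.383 0.03 ]
toggle_knob 0.55 [394. 152.] 95 [0.489 0.435 0.03 ]
rack 0.74 [113. 237.] 2241 [ 0.476 -0.378  0.03 ]
dibber 0.93 [ 95. 227.] 592 [ 0.431 -0.416  0.03 ]
pot1 0.85 [294. 141.] 437 [0.344 0.18  0.03 ]
pot1 0.71 [326. 159.] 457 [0.442 0.235 0.03 ]
pot1 0.65 [264. 179.] 475 [0.444 0.043 0.03 ]
pot1 0.64 [166. 215.] 539 [ 0.462 -0.238  0.03 ]
pot1 0.63 [201. 197.] 480 [ 0.44  -0.138  0.03 ]
pot1 0.58 [229. 190.] 495 [ 0.445 -0.06   0.03 ]
cloche 0.75 [416. 205.] 1939 [0.671 0.387 0.03 ]
cloche 0.65 [ 94. 229.] 562 [ 0.437 -0.42   0.03 ]
cloche 0.59 [325. 160.] 493 [0.442 0.233 0.03 ]
scoop 0.73 [332. 286.] 1337 [0.79  0.076 0.03 ]
scoop 0.41 [392. 242.] 1067 [0.74  0.268 0
[... 1596 characters left out ...]
 [0.772 0.085 0.03 ]
spray 0.97 [377. 159.] 561 [ 0.708 -0.389  0.03 ]
seed_tin 0.84 [347. 180.] 383 [ 0.641 -0.29   0.03 ]
seed_tin 0.28 [179. 244.] 305 [0.444 0.238 0.03 ]
label_jar 0.81 [171. 148.] 539 [0.752 0.271 0.03 ]
{'clock': 1.2, 'joint_pos': array([ 1.251,  0.591,  0.048,  1.609, -0.033,  0.943, -0.034]), 'qd': array([ 0.001, -0.   ,  0.001,  0.   , -0.   , -0.   ,  0.001]), 'effort': array([ -0.001, -54.867,   1.547, -19.854,   0.01 ,   0.002,   0.   ]), 'position': array([ 0.163, -0.706,  0.231]), 'eef_rot': array([ 3.121,  0.356, -0.   ]), 'ft_force': array([-0.431, -0.036, -0.67 ]), 'moment': array([ 0.014, -0.024,  0.019]), 'finger_force': 0.0, 'opening': 0.08564140813864349}
```

View pics/scene0.png

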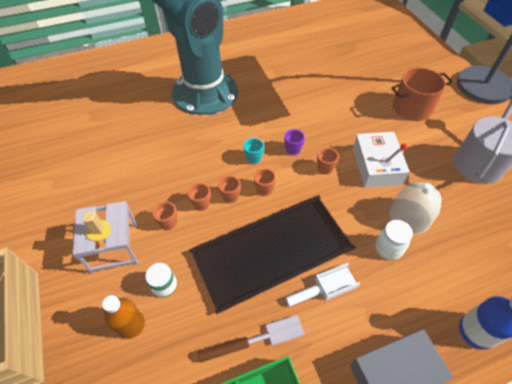

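View pics/top0.png

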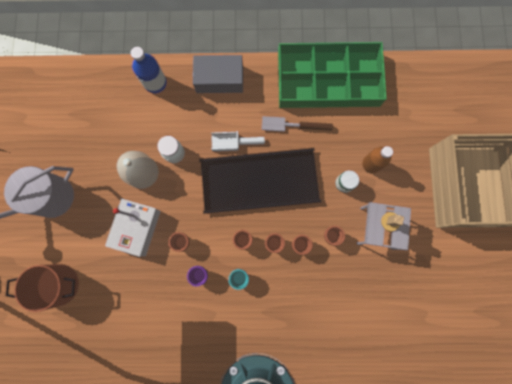

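Five clay pots: scene (327,159), (264,180), (229,188), (199,196), (166,214). Look-alikes to avoid: purple at scene (294,141) and turquoise at (254,150). Other distractors are the large pot with handles at (420,93) and, for the scoop, the trowel at (250,338). The toggle's red knob is at about (404,147) and the dibber in the rack at (95,227). Next is a close crop check and a geometric fit.

```bash
cat >> h.py <<'E'
from scipy.optimize import minimize
def best(p,t):
    r=arm.regions_of(p,t); return r
def circ(x,y,z,r,n=24):
    a=np.linspace(0,2*np.pi,n,endpoint=False); return np.c_[x+r*np.cos(a),y+r*np.sin(a),np.full(n,z)]
def potpts(x,y,z0=0): return np.vstack([circ(x,y,z0,.023),circ(x,y,z0+.036,.03),circ(x,y,z0+.06,.03)])
def boxpts(x,y,yaw,L,W,H,z0=0):
    c,s=np.cos(yaw),np.sin(yaw)
    return np.array([[x+c*a*L/2-s*b*W/2,y+s*a*L/2+c*b*W/2,z0+h] for a in(-1,1) for b in(-1,1) for h in(0,H)])
def hull(p,P):
    uv=np.array([proj(p,X) for X in P],np.float32); return cv2.convexHull(uv)
def cen(h):
    m=cv2.moments(h); return np.array([m['m10']/m['m00'],m['m01']/m['m00']])
def iou(p,P,mask,k=4):
    m=np.zeros((384*k//1,512*k),np.uint8); cv2.fillConvexPoly(m,np.round((hull(p,P)+.5)*k*16-8).astype(int),1,shift=4)
    M=cv2.resize(mask.astype(np.uint8),(512*k,384*k),interpolation=cv2.INTER_NEAREST)
    return (m&M).sum()/max(1,(m|M).sum())
def chull(mask):
    c,_=cv2.findContours(mask.astype(np.uint8),0,2); c=max(c,key=cv2.contourArea)
    o=np.zeros(mask.shape,np.uint8); cv2.fillConvexPoly(o,cv2.convexHull(c),1); return o
def fit(obs,gen,x0,step):
    """obs: [(pic,mask)]"""
    g=lambda v:-sum(iou(p,gen(v),m) for p,m in obs)
    S=np.vstack([x0]+[np.array(x0)+np.eye(len(x0))[i]*step[i] for i in range(len(x0))])
    r=minimize(g,x0,method='Nelder-Mead',options=dict(initial_simplex=S,maxiter=150,xatol=2e-4,fatol=1e-4)); return r.x,-r.fun/len(obs)
def pots(pics,n=.4):
    """clay pots: list of xyz0 from both views (z free)"""
    out=[]
    A=[[r for r in arm.regions_of(p,'pot1')] for p in pics]
    def hue(p,r):
        h=cv2.cvtColor(p['image'],cv2.COLOR_BGR2HSV)[r['region']]; return np.median(h[:,0])
    L=[[(onz(p,r['centre'],.03),r,hue(p,r),p) for r in a if r['conf']>.3] for p,a in zip(pics,A)]
    for X,r,h,p in L[0]:
        for Y,q,k,p2 in L[1]:
            if np.hypot(*(X-Y)[:2])<.03:
                v,s=fit([(p,r['region']),(p2,q['region'])],lambda v:potpts(*v),[*((X+Y)/2)[:2],0],[.01,.01,.01])
                out.append((v,s,h,k))
    return out
E
python3 - <<'E'
from h import *
np.set_printoptions(precision=4,suppress=True)
ps,pt=cap('scene'),cap('top')
for v,s,h,k in pots([ps,pt]): print('pot',v,round(s,2),h,k)
for t,gen,x0 in [('control',lambda v:boxpts(*v[:3],.15,.11,.06,v[3]),[.49,.385,0.,0]),('rack',lambda v:boxpts(*v[:3],.12,.118,.11,v[3]),[.48,-.385,0.,0]),('tray',lambda v:boxpts(*v[:3],.168,.368,.021,v[3]),[.645,-.02,0,0])]:
    m=[(p,chull(arm.regions_of(p,t)[0]['region'])) for p in(ps,pt)]
    for y0 in(-.2,.2) if t!='tray' else (0,):
        x0[2]=y0; print(t,fit(m,gen,x0,[.01,.01,.1,.01]))
def crop(p,x,y,w,h,k): return cv2.resize(p['image'][y:y+h,x:x+w],(400,300),interpolation=cv2.INTER_CUBIC)
a=np.hstack([crop(ps,340,115,100,75,4),crop(pt,90,185,92,69,4)]);b=np.hstack([crop(ps,60,190,100,75,4),crop(pt,340,190,92,69,4)])
cv2.imwrite('pics/c1.png',np.vstack([a,b]))
cv2.imwrite('pics/c2.png',np.vstack([cv2.resize(ps['image'][120:230,140:350],(800,419),interpolation=2)]))
E
```

```text
pot [ 0.3489  0.1757 -0.0021] 0.89 141.0 143.0
pot [ 0.4568  0.0404 -0.0011] 0.92 9.0 8.0
pot [ 0.4399 -0.1406 -0.002 ] 0.94 9.0 8.0
pot [ 0.4449 -0.0575 -0.0038] 0.94 9.0 8.0
pot [ 0.3377  0.0522 -0.0019] 0.94 90.0 89.0
pot [ 0.4665 -0.2391 -0.0017] 0.91 9.0 8.0
control (array([ 0.4974,  0.3793, -0.2809,  0.0018]), np.float64(0.9350577097527795))
control (array([ 0.497 ,  0.38  , -0.2819,  0.0007]), np.float64(0.9356753187703566))Traceback (most recent call last):
  File "<stdin>", line 6, in <module>
IndexError: list index out of range
```

```bash
python3 - <<'E'
from h import *
np.set_printoptions(precision=4,suppress=True)
def crop(p,x,y,w,h): return cv2.resize(p['image'][y:y+h,x:x+w],(400,300),interpolation=cv2.INTER_CUBIC)
M={'rack':[],'tray':[],'dibber':[]}
for n in('scene','top'):
  for _ in range(3):
    p=cap(n)
    if _==0: 
        if n=='scene': ps=p
        else: pt=p
    for t in M:
        r=[q for q in arm.regions_of(p,t) if q['conf']>.5]
        if r and not any(x[0] is n for x in M[t]): M[t].append((n,p,r[0]))
for t,gen,x0 in [('rack',lambda v:boxpts(*v[:3],.12,.118,.11,v[3]),[.48,-.385,0.,0]),('tray',lambda v:boxpts(*v[:3],.168,.368,.021,v[3]),[.645,-.02,0,0])]:
    m=[(p,chull(r['region'])) for _,p,r in M[t]]
    for y0 in(-.2,.2) if t!='tray' else (0,):
        x0[2]=y0; print(t,len(m),fit(m,gen,x0,[.01,.01,.1,.01]))
# brass collar, red knob
for p in(ps,pt):
    h=cv2.cvtColor(p['image'],cv2.COLOR_BGR2HSV); 
    for nm,lo,hi,box in [('collar',(18,150,120),(32,255,255),None),('red',(0,150,120),(5,255,255),None)]:
        m=cv2.inRange(h,lo,hi); n,l,s,c=cv2.connectedComponentsWithStats(m)
        print(nm,[(list(s[i][:5]),np.round(c[i],1)) for i in range(1,n) if s[i][4]>8])
a=np.hstack([crop(ps,340,115,100,75),crop(pt,90,185,92,69)]);b=np.hstack([crop(ps,60,190,100,75),crop(pt,340,190,92,69)])
cv2.imwrite('pics/c1.png',np.vstack([a,b]))
cv2.imwrite('pics/c2.png',cv2.resize(ps['image'][120:230,140:350],(800,419),interpolation=2))
E
```

```text
rack 2 (array([ 0.491 , -0.3841, -0.1397,  0.0012]), np.float64(0.685833725615252))
rack 2 (array([ 0.4915, -0.384 , -0.1371,  0.0024]), np.float64(0.6853608608293434))
tray 2 (array([ 0.6488, -0.0161,  0.0862,  0.0106]), np.float64(0.9444090767108715))
collar [([np.int32(87), np.int32(220), np.int32(23), np.int32(22), np.int32(196)], array([ 99.3, 233. ]))]
red [([np.int32(401), np.int32(144), np.int32(6), np.int32(6), np.int32(24)], array([403.8, 146.3]))]
collar []
red [([np.int32(113), np.int32(208), np.int32(5), np.int32(5), np.int32(17)], array([114.6, 210.2]))]
```

View pics/c1.png

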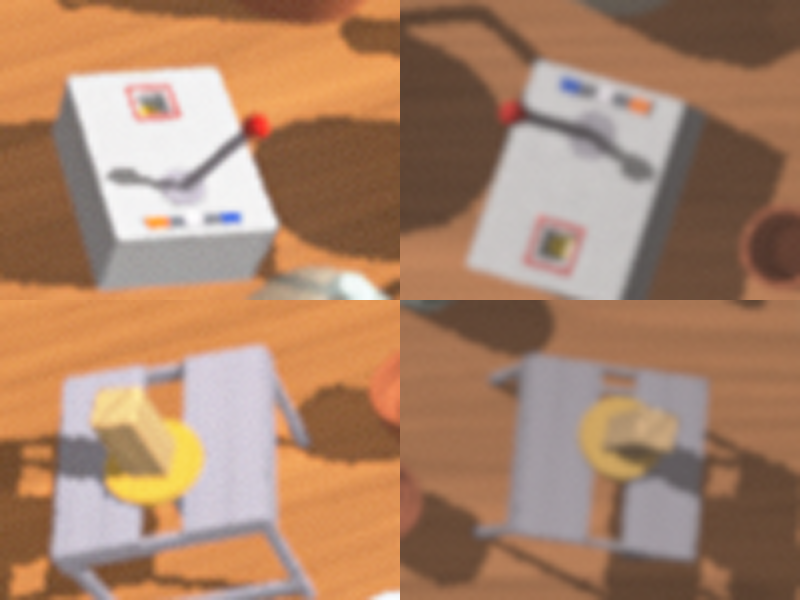

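View pics/c2.png

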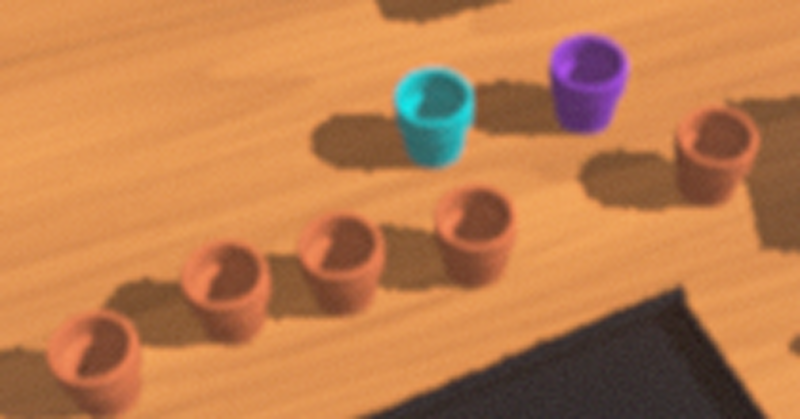

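The crops confirm the toggle leaning to the blue side, with the knob at top (115,210) and scene (404,146). The button well is on the box's -x side, the dibber hangs in the slot, and the five terracotta pots are distinct from the purple and turquoise ones.

```bash
python3 - <<'E'
from h import *
np.set_printoptions(precision=4,suppress=True)
ps,pt=cap('scene'),cap('top')
k=tri((ps,(403.8,146.3)),(pt,(114.6,210.2)));print('knob',k)
S=[(128,246),(73.7,254.5),(76.2,210),(125.5,201.7)];T=[(369.9,202.6),(410.8,207.9),(408.3,249.8),(365.3,244.5)]
C=np.array([tri((ps,a),(pt,b)) for a,b in zip(S,T)]);print(C,C.mean(0))
d=(C[0]+C[1]-C[2]-C[3]);print('rack yaw',np.arctan2(d[1],d[0]), np.linalg.norm(d)/2); e=C[0]+C[3]-C[1]-C[2];print(np.arctan2(-e[0],e[1]),np.linalg.norm(e)/2)
print('griptop',tri((ps,(89.5,214.5)),(pt,(398.6,218.7))))
S=lambda x,y,ox,oy,k:(ox+x/k-.5,oy+y/k-.5)
b=tri((ps,S(153,103,340,115,4)),(pt,S(155,245,90,185,4.348)));print('button',b)
pv=tri((ps,S(185,186,340,115,4)),(pt,S(192,135,90,185,4.348)));print('pivot',pv, np.arctan2((pv-b)[1],(pv-b)[0]),np.linalg.norm(pv-b))
for c,t,y in[((.497,.3797),-.2815,0)]:
    R=np.array([[np.cos(t),-np.sin(t)],[np.sin(t),np.cos(t)]]);print('from fit: button',c+R@[-.045,0],'pivot',c+R@[.035,0],'knob',c+R@[.035,.0317])
# pot 5
o=[]
for p in(ps,pt):
    for r in arm.regions_of(p,'pot1'):
        X=onz(p,r['centre'],.03)
        if np.hypot(X[0]-.445,X[1]-.235)<.02:o.append((p,r['region']));break
print(len(o),fit(o,lambda v:potpts(*v),[.445,.235,0],[.01]*3))
E
```

```text
knob [0.5385 0.4054 0.1181]
[[ 0.5579 -0.3355  0.0983]
 [ 0.5402 -0.4505  0.1059]
 [ 0.4202 -0.434   0.1048]
 [ 0.4358 -0.3173  0.0994]] [ 0.4885 -0.3844  0.1021]
rack yaw -0.1424756885995383 0.1222813490358052
-0.1424429557519447 0.11723099711933035
griptop [ 0.5025 -0.3847  0.1794]
button [0.4528 0.3931 0.0596]
pivot [0.5293 0.371  0.0615] -0.2808192668013027 0.07973707277675685
from fit: button [0.4538 0.3922] pivot [0.5306 0.37  ] knob [0.5394 0.4004]
2 (array([ 0.4505,  0.2335, -0.0016]), np.float64(0.924845966145571))
```

```bash
python3 -m pendant '[3.4,2.5,0.5,6.1, 3.4,2.5,0.5,6.1, 3.4,2.5,0.5,6.1, 3.4,2.5,0.5,6.1, 3.4,2.5,0.5,6.1, 3.4,2.5,0.5,6.1, 3.4,2.5,0.5,6.1, 3.4,2.5,0.5,6.1, 3.4,2.5,0.5,6.1, 3.4,2.5,0.5,6.1]' 1; python3 -m pendant '[0.3,5,0,0, 0.3,5,0,0, 0.3,5,0,0, 0.3,5,0,0, 0.3,5,0,0, 0.3,5,0,0, 0.3,5,0,0, 0.3,5,0,0, 0.3,5,0,0, 0.3,5,0,0, 0.3,5,0,0, 0.3,5,0,0, 0.3,5,0,0, 0.3,5,0,0, 0.3,5,0,0, 0.3,5,0,0, 0.2,5,0,0, 0,5,0,0, 0,0,0,0]'
```

```text
clock: 4.25
position: [0.5048, -0.4541, 0.2819]
eef_rot: [2.503, 1.898, 0.001]
ft_force: [1.1, -0.1, -0.1]
opening: -0.0001
finger_force: 0.0
clock: 6.62
position: [0.549, 0.4507, 0.2817]
eef_rot: [-2.496, -1.9, -0.003]
ft_force: [-0.5, 0.5, -0.5]
opening: 0.0001
finger_force: 0.0
```

```bash
python3 -m pendant '[0.3,-0.3,-4,0, 0,0,-4,0, 0,0,-4,0, 0,0,-3,0, 0,0,-2.2,0, 0,0,0,0]'; python3 -m pendant '[-0.2,-0.7,0,0, -0.2,-0.7,0,0, -0.2,-0.7,0,0, -0.15,-0.6,0,0, -0.15,-0.5,0,0, -0.15,-0.5,0,0, -0.15,-0.5,0,0, -0.1,-0.4,0,0, -0.05,-0.2,0,0]'; python3 - <<'E'
from h import *
p=cap('scene');s=cap('top')
a=cv2.resize(p['image'][115:190,340:440],(400,300),interpolation=2);b=cv2.resize(s['image'][185:254,90:182],(400,300),interpolation=2)
cv2.imwrite('pics/t1.png',np.hstack([a,b]))
E
```

```text
clock: 7.38
position: [0.555, 0.4393, 0.1077]
eef_rot: [2.508, 1.891, -0.006]
ft_force: [0.4, 0.6, -0.8]
opening: -0.0001
finger_force: 0.0
clock: 8.5
position: [0.5424, 0.3915, 0.1095]
eef_rot: [2.508, 1.89, -0.002]
ft_force: [0.6, 0.5, -0.7]
opening: -0.0001
finger_force: 0.0
```

View pics/t1.png

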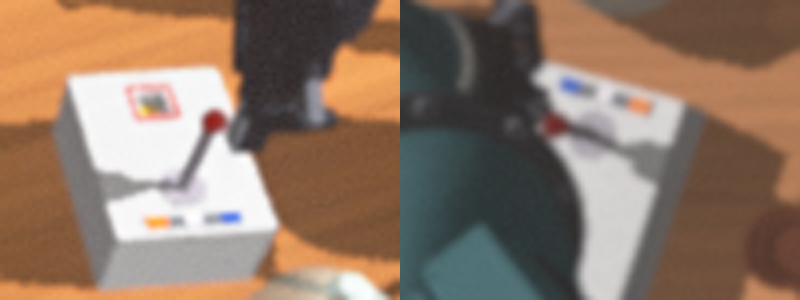

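```bash
python3 -m pendant '[0.6,2,0,0, 0.6,2,0,0, 0,0,4,0, 0,0,5,0, 0,0,5,0, 0,0,0,0]' -1; python3 - <<'E'
from h import *
for p in (cap('scene'),cap('top')):
    h=cv2.cvtColor(p['image'],cv2.COLOR_BGR2HSV); m=cv2.inRange(h,(0,150,80),(5,255,255))|cv2.inRange(h,(175,150,80),(180,255,255))
    print(proj(p,(.530,.3705,.128)),proj(p,(.539,.402,.120)),proj(p,(.521,.339,.120)))
    n,l,s,c=cv2.connectedComponentsWithStats(m);print([(s[i][4],np.round(c[i],1)) for i in range(1,n) if s[i][4]>8])
E
```

```text
clock: 9.35
position: [0.5563, 0.4339, 0.254]
eef_rot: [-2.51, -1.889, -0.012]
ft_force: [-0.6, 0.5, -0.4]
opening: 0.0853
finger_force: 0.0
[392.5752481  144.94082008] [403.85488455 146.15036482] [379.53987289 147.8365661 ]
[(np.int32(13), array([392.4, 144.6]))]
[125.92618425 212.97567015] [116.23658521 210.27100012] [137.67352632 216.29419407]
[]
```

Toggle is at the centre (knob at 392,145, which matches upright). Now the pots.

```bash
python3 -m pendant '[-2.1,-4,-1.7,4.2, -2.1,-4,-1.7,4.2, -2.1,-4,-1.7,4.2, -2.1,-4,-1.7,4.2, -2.1,-4,-1.7,4.2, 0,0,0,0, 0,0,0,0, 0,0,0,0]'; python3 - <<'E'
from h import *
np.set_printoptions(precision=4,suppress=True)
print(arm.get_state()['position'])
for v,s,h,k in pots([cap('scene'),cap('top')]): print(v,round(s,2),h,k)
E
```

```text
clock: 10.45
position: [0.4502, 0.2339, 0.1643]
eef_rot: [-2.121, -2.317, -0.002]
ft_force: [-0.8, 0.4, 0.9]
opening: 0.085
finger_force: 0.0
[0.4502 0.2339 0.1643]
[0.4566 0.0392 0.0007] 0.91 9.0 8.0
[ 0.4653 -0.2388 -0.0044] 0.89 9.0 8.0
[ 0.4451 -0.0576 -0.0025] 0.93 9.0 8.0
[0.3575 0.1703 0.0107] 0.8 141.0 140.0
[ 0.4398 -0.1407 -0.0021] 0.93 9.0 8.0
[ 0.338   0.0522 -0.0024] 0.89 90.0 90.0
[0.451  0.2324 0.0003] 0.87 9.0 8.0
```

```bash
python3 -m pendant '[0,0,-4,0, 0,0,-4,0, 0,0,-3,0, 0,0,-2,0, 0,0,-1,0, 0,0,0,0, 0,0,0,0]'; python3 -m pendant '[0,0,0,0, 0,0,0,0, 0,0,0,0, 0,0,0,0]' 1;  python3 -m pendant '[0,0,1,0, 0,0,2,0, 0,0,3,0, 0,0,3,0, 0,0,3,0, 0,0,0,0]'
```

```text
clock: 11.52
position: [0.4501, 0.233, 0.025]
eef_rot: [2.122, 2.316, 0.002]
ft_force: [-0.6, 0.6, -0.1]
opening: 0.0858
finger_force: 0.0
clock: 12.02
position: [0.4499, 0.2328, 0.0255]
eef_rot: [2.122, 2.315, 0.002]
ft_force: [-1.8, 0.2, 8.5]
opening: 0.057
finger_force: 61.8
clock: 12.78
position: [0.4508, 0.2332, 0.1466]
eef_rot: [2.122, 2.314, 0.007]
ft_force: [-0.3, -1.0, -1.5]
opening: 0.0569
finger_force: 64.1
```

```bash
python3 -m pendant '[3.7,-1.8,0,0, 3.7,-1.8,0,0, 3.7,-1.8,0,0, 3.7,-1.8,0,0, 3.7,-1.8,0,0, 3.7,-1.7,0,0, 0,0,0,0, 0,0,0,0]'; python3 - <<'E'
from h import *
p=cap('scene');cv2.imwrite('pics/p1.png',cv2.resize(p['image'][110:330,150:450],(800,586),interpolation=2))
E
```

```text
clock: 13.78
position: [0.67, 0.1255, 0.1429]
eef_rot: [-2.121, -2.315, 0.004]
ft_force: [-0.8, -0.1, -1.8]
opening: 0.057
finger_force: 64.3
```

View pics/p1.png

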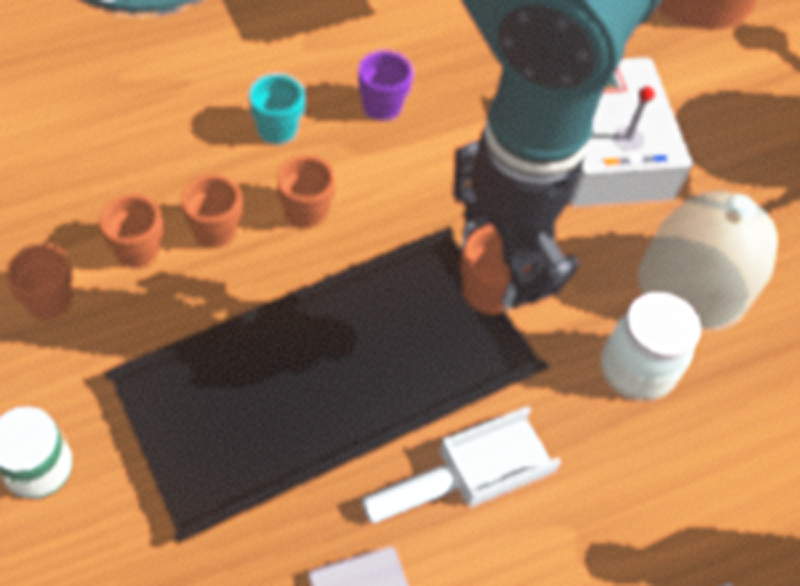

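The held pot is upright at about (488,268) over the tray's +y end; tray interior is empty and the other four pots are unmoved.

```bash
python3 -m pendant '[0.3,0,-4,0, 0,0,-4,0, 0,0,-2,0, 0,0,-0.8,0, 0,0,-0.3,0, 0,0,-0.1,0, 0,0,0,0]'; python3 -m pendant '[0,0,0,0, 0,0,0,0, 0,0,0,0]' -1;  python3 -m pendant '[0,0,1,0, 0,0,3,0, 0,0,4,0, 0,0,4,0, 0,0,0,0]'
```

```text
clock: 14.7
position: [0.6753, 0.1257, 0.0334]
eef_rot: [2.122, 2.315, 0.002]
ft_force: [-0.6, 0.7, -0.6]
opening: 0.0568
finger_force: 64.3
clock: 15.08
position: [0.6748, 0.1256, 0.0326]
eef_rot: [2.122, 2.316, 0.001]
ft_force: [0.1, 0.3, 0.4]
opening: 0.0856
finger_force: 0.0
clock: 15.7
position: [0.6772, 0.1269, 0.1571]
eef_rot: [2.12, 2.313, 0.011]
ft_force: [0.1, 0.5, -0.1]
opening: 0.0856
finger_force: 0.0
```

```bash
cat > chk.py <<'E'
from h import *
np.set_printoptions(precision=4,suppress=True)
print(arm.get_state()['position'])
for v,s,h,k in pots([cap('scene'),cap('top')]):
    if h<20: print(v,round(s,2))
E
python3 -m pendant '[-3.7,-1.5,0,0, -3.7,-1.5,0,0, -3.7,-1.5,0,0, -3.7,-1.5,0,0, -3.7,-1.4,0,0, -3.6,-1.3,0,0, 0,0,0,0, 0,0,0,0]'; python3 chk.py
```

```text
clock: 16.7
position: [0.4542, 0.0388, 0.1524]
eef_rot: [2.122, 2.316, 0.002]
ft_force: [1.1, 0.0, 0.0]
opening: 0.0855
finger_force: 0.0
[0.4542 0.0388 0.1524]
[0.6753 0.1255 0.0033] 0.94
[ 0.4409 -0.1407 -0.0017] 0.92
[ 0.4465 -0.0584  0.0001] 0.82
[ 0.4668 -0.2387 -0.0034] 0.93
```

```bash
python3 -m pendant '[0.2,0.1,-4,0, 0,0,-4,0, 0,0,-2,0, 0,0,-1.5,0, 0,0,-0.8,0, 0,0,0,0, 0,0,0,0]'; python3 -m pendant '[0,0,0,0, 0,0,0,0, 0,0,0,0, 0,0,0,0]' 1;  python3 -m pendant '[0,0,1,0, 0,0,2,0, 0,0,3,0, 0,0,3,0, 0,0,3,0, 0,0,0,0]'
```

```text
clock: 17.77
position: [0.456, 0.0397, 0.0297]
eef_rot: [2.122, 2.316, 0.001]
ft_force: [0.5, 0.4, -0.1]
opening: 0.0853
finger_force: 0.0
clock: 18.27
position: [0.4557, 0.0395, 0.0305]
eef_rot: [2.122, 2.315, 0.001]
ft_force: [-2.3, 0.3, 10.9]
opening: 0.0576
finger_force: 61.4
clock: 19.02
position: [0.4568, 0.0396, 0.1514]
eef_rot: [2.121, 2.313, 0.005]
ft_force: [0.2, -0.7, -0.3]
opening: 0.0571
finger_force: 64.2
```

```bash
python3 -m pendant '[3,0.2,0,0, 3,0.2,0,0, 3,0.2,0,0, 3,0.3,0,0, 2.9,0.2,0,0, 0,0,0,0, 0,0,0,0]'; python3 -m pendant '[0,0,-4,0, 0,0,-4,0, 0,0,-2,0, 0,0,-0.7,0, 0,0,-0.3,0, 0,0,0,0, 0,0,0,0]'
```

```text
clock: 19.9
position: [0.6027, 0.0502, 0.1481]
eef_rot: [-2.121, -2.315, 0.004]
ft_force: [-0.9, -0.0, -1.4]
opening: 0.0574
finger_force: 64.3
clock: 20.78
position: [0.6053, 0.0507, 0.0403]
eef_rot: [2.122, 2.315, 0.002]
ft_force: [-0.5, 0.3, -1.6]
opening: 0.0575
finger_force: 64.3
```

```bash
python3 -m pendant '[0,0,-0.3,0, 0,0,0,0]'; python3 -m pendant '[0,0,0,0, 0,0,0,0, 0,0,0,0]' -1;  python3 -m pendant '[0,0,1,0, 0,0,3,0, 0,0,4,0, 0,0,4,0, 0,0,0,0]';python3 -m pendant '[-3.3,-2.2,0,0, -3.3,-2.2,0,0, -3.2,-2.2,0,0, -3.2,-2.2,0,0, -3.2,-2.2,0,0, 0,0,0,0, 0,0,0,0]'; python3 chk.py
```

```text
clock: 21.02
position: [0.6045, 0.0505, 0.0363]
eef_rot: [2.123, 2.316, -0.0]
ft_force: [1.0, 1.2, -1.8]
opening: 0.0574
finger_force: 64.3
clock: 21.4
position: [0.6047, 0.0507, 0.0364]
eef_rot: [2.122, 2.316, 0.0]
ft_force: [0.3, -1.0, 0.1]
opening: 0.0854
finger_force: 0.0
clock: 22.02
position: [0.6071, 0.0515, 0.1604]
eef_rot: [2.119, 2.312, 0.01]
ft_force: [0.3, -0.5, -0.3]
opening: 0.0856
finger_force: 0.0
clock: 22.9
position: [0.443, -0.0592, 0.1563]
eef_rot: [2.122, 2.316, 0.001]
ft_force: [0.3, 0.8, -0.1]
opening: 0.0855
finger_force: 0.0
[ 0.443  -0.0592  0.1563]
[ 0.4659 -0.2387 -0.0029] 0.94
[0.6049 0.0504 0.0027] 0.94
```

```bash
python3 -m pendant '[0.2,0.1,-4,0, 0,0,-4,0, 0,0,-2.3,0, 0,0,-1.5,0, 0,0,-0.8,0, 0,0,0,0, 0,0,0,0]'; python3 -m pendant '[0,0,0,0, 0,0,0,0, 0,0,0,0, 0,0,0,0]' 1;  python3 -m pendant '[0,0,1,0, 0,0,2,0, 0,0,3,0, 0,0,3,0, 0,0,3,0, 0,0,0,0]'
```

```text
clock: 23.98
position: [0.445, -0.0583, 0.0307]
eef_rot: [2.122, 2.316, 0.001]
ft_force: [1.0, 0.1, -0.2]
opening: 0.0854
finger_force: 0.0
clock: 24.48
position: [0.4447, -0.0586, 0.0315]
eef_rot: [2.121, 2.315, 0.001]
ft_force: [-2.7, 0.8, 10.7]
opening: 0.0572
finger_force: 61.3
clock: 25.22
position: [0.4457, -0.0588, 0.1523]
eef_rot: [2.121, 2.312, 0.004]
ft_force: [0.3, -0.1, -0.9]
opening: 0.0575
finger_force: 64.4
```

```bash
python3 -m pendant '[3.4,0.7,0,0, 3.4,0.7,0,0, 3.4,0.7,0,0, 3.4,0.6,0,0, 3.4,0.6,0,0, 3.5,0.6,0,0, 3.5,0.7,0,0, 0,0,0,0, 0,0,0,0]'; python3 -m pendant '[0,0,-4,0, 0,0,-4,0, 0,0,-2,0, 0,0,-0.7,0, 0,0,-0.4,0, 0,0,0,0, 0,0,0,0]'
```

```text
clock: 26.35
position: [0.6826, -0.0128, 0.1486]
eef_rot: [-2.121, -2.315, 0.005]
ft_force: [0.4, -0.3, -1.7]
opening: 0.0577
finger_force: 64.6
clock: 27.22
position: [0.6854, -0.0123, 0.0405]
eef_rot: [2.122, 2.315, 0.002]
ft_force: [0.2, 0.3, -0.7]
opening: 0.0577
finger_force: 64.6
```

```bash
python3 -m pendant '[0,0,-0.3,0, 0,0,0,0]'; python3 -m pendant '[0,0,0,0, 0,0,0,0, 0,0,0,0]' -1;  python3 -m pendant '[0,0,1,0, 0,0,3,0, 0,0,4,0, 0,0,4,0, 0,0,0,0]';python3 -m pendant '[-3.5,-1.8,0,0, -3.5,-1.8,0,0, -3.5,-1.8,0,0, -3.5,-1.8,0,0, -3.5,-1.8,0,0, -3.5,-1.8,0,0, -3.6,-1.8,0,0, 0,0,0,0, 0,0,0,0]'; python3 chk.py
```

```text
clock: 27.48
position: [0.6844, -0.0125, 0.0363]
eef_rot: [-2.123, -2.316, 0.0]
ft_force: [-0.3, -0.2, -1.8]
opening: 0.0574
finger_force: 64.6
clock: 27.85
position: [0.6848, -0.0123, 0.0366]
eef_rot: [2.122, 2.316, 0.001]
ft_force: [0.1, -0.0, 0.6]
opening: 0.0855
finger_force: 0.0
clock: 28.48
position: [0.6875, -0.0116, 0.1611]
eef_rot: [2.119, 2.312, 0.01]
ft_force: [0.4, 0.4, -0.8]
opening: 0.0853
finger_force: 0.0
clock: 29.6
position: [0.4391, -0.1383, 0.1563]
eef_rot: [2.122, 2.316, 0.001]
ft_force: [0.4, 0.1, 0.4]
opening: 0.0852
finger_force: 0.0
[ 0.4391 -0.1383  0.1563]
[ 0.4402 -0.1397 -0.0025] 0.63
[ 0.6054  0.0522 -0.0018] 0.95
[ 0.6743  0.1273 -0.0025] 0.87
[ 0.6849 -0.0118  0.0014] 0.94
```

```bash
python3 -m pendant '[0.1,-0.2,-4,0, 0,0,-4,0, 0,0,-2.3,0, 0,0,-1.5,0, 0,0,-0.8,0, 0,0,0,0, 0,0,0,0]'; python3 -m pendant '[0,0,0,0, 0,0,0,0, 0,0,0,0, 0,0,0,0]' 1;  python3 -m pendant '[0,0,1,0, 0,0,2,0, 0,0,3,0, 0,0,3,0, 0,0,3,0, 0,0,0,0]'
```

```text
clock: 30.68
position: [0.4401, -0.1404, 0.0307]
eef_rot: [2.122, 2.316, 0.001]
ft_force: [0.4, 0.2, 0.2]
opening: 0.0852
finger_force: 0.0
clock: 31.18
position: [0.4396, -0.1407, 0.0315]
eef_rot: [2.121, 2.315, -0.0]
ft_force: [-1.9, 0.5, 10.1]
opening: 0.0573
finger_force: 61.4
clock: 31.92
position: [0.4408, -0.1409, 0.1524]
eef_rot: [2.121, 2.312, 0.003]
ft_force: [-0.8, -0.6, -0.7]
opening: 0.0572
finger_force: 64.0
```

```bash
python3 -m pendant '[3.6,1,0,0, 3.6,1,0,0, 3.6,1.1,0,0, 3.6,1.1,0,0, 3.6,1,0,0, 0,0,0,0, 0,0,0,0]'; python3 -m pendant '[0,0,-4,0, 0,0,-4,0, 0,0,-2,0, 0,0,-0.7,0, 0,0,-0.4,0, 0,0,0,0, 0,0,0,0]'; python3 -m pendant '[0,0,-0.3,0, 0,0,0,0]'; python3 -m pendant '[0,0,0,0, 0,0,0,0, 0,0,0,0]' -1;  python3 -m pendant '[0,0,1,0, 0,0,3,0, 0,0,4,0, 0,0,4,0, 0,0,0,0]';python3 -m pendant '[-3,-3,0,0, -3,-3,0,0, -3,-3,0,0, -3,-3,0,0, -3,-3,0,0, 0,0,0,0, 0,0,0,0]'; python3 chk.py
```

```text
clock: 32.8
position: [0.6177, -0.0888, 0.1489]
eef_rot: [-2.121, -2.314, 0.004]
ft_force: [0.4, 1.0, -1.8]
opening: 0.0571
finger_force: 64.1
clock: 33.67
position: [0.6203, -0.0884, 0.0403]
eef_rot: [2.122, 2.315, 0.002]
ft_force: [0.1, -0.1, -1.6]
opening: 0.0572
finger_force: 64.1
clock: 33.92
position: [0.6194, -0.0885, 0.0363]
eef_rot: [-2.122, -2.316, 0.0]
ft_force: [-0.5, -0.4, -0.9]
opening: 0.0573
finger_force: 64.1
clock: 34.3
position: [0.6197, -0.0884, 0.0364]
eef_rot: [2.122, 2.316, 0.0]
ft_force: [-0.6, -1.5, -0.1]
opening: 0.0847
finger_force: 0.0
clock: 34.92
position: [0.6223, -0.0881, 0.1605]
eef_rot: [2.118, 2.312, 0.008]
ft_force: [0.6, 0.4, -0.6]
opening: 0.085
finger_force: 0.0
clock: 35.8
position: [0.4697, -0.238, 0.1562]
eef_rot: [-2.122, -2.316, -0.001]
ft_force: [0.5, 0.1, -0.2]
opening: 0.0852
finger_force: 0.0
[ 0.4697 -0.238   0.1562]
[ 0.4652 -0.2398 -0.0053] 0.86
[0.676  0.1261 0.0027] 0.92
[ 0.6193 -0.0875  0.0047] 0.91
[0.6049 0.0513 0.0045] 0.93
[ 0.684  -0.0119  0.0021] 0.96
```

```bash
python3 -m pendant '[-0.4,-0.1,-4,0, 0,0,-4,0, 0,0,-2.3,0, 0,0,-1.5,0, 0,0,-0.8,0, 0,0,0,0, 0,0,0,0]'; python3 -m pendant '[0,0,0,0, 0,0,0,0, 0,0,0,0, 0,0,0,0]' 1;  python3 -m pendant '[0,0,1,0, 0,0,2,0, 0,0,3,0, 0,0,3,0, 0,0,3,0, 0,0,0,0]'; python3 -m pendant '[3.9,1.5,0,0, 3.9,1.5,0,0, 3.9,1.4,0,0, 3.9,1.4,0,0, 3.9,1.4,0,0, 3.8,1.4,0,0, 0,0,0,0, 0,0,0,0]'; python3 -m pendant '[0,0,-4,0, 0,0,-4,0, 0,0,-2,0, 0,0,-0.7,0, 0,0,-0.4,0, 0,0,0,0, 0,0,0,0]'
```

```text
clock: 36.88
position: [0.4661, -0.2396, 0.031]
eef_rot: [2.122, 2.315, 0.001]
ft_force: [-1.0, 1.0, 0.4]
opening: 0.0853
finger_force: 0.0
clock: 37.38
position: [0.4657, -0.2398, 0.0315]
eef_rot: [2.121, 2.315, -0.001]
ft_force: [-2.6, 0.0, 8.7]
opening: 0.0571
finger_force: 61.8
clock: 38.12
position: [0.4669, -0.24, 0.1526]
eef_rot: [2.12, 2.312, 0.002]
ft_force: [-0.2, -0.7, -1.6]
opening: 0.0567
finger_force: 64.0
clock: 39.12
position: [0.6969, -0.1537, 0.1486]
eef_rot: [-2.121, -2.315, 0.004]
ft_force: [-0.0, -1.0, -1.5]
opening: 0.0566
finger_force: 64.2
clock: 40.0
position: [0.6994, -0.1534, 0.0405]
eef_rot: [2.121, 2.315, 0.002]
ft_force: [-0.4, -0.0, -1.6]
opening: 0.0566
finger_force: 64.2
```

```bash
python3 -m pendant '[0,0,-0.3,0, 0,0,0,0]'; python3 -m pendant '[0,0,0,0, 0,0,0,0, 0,0,0,0]' -1;  python3 -m pendant '[0,0,1,0, 0,0,3,0, 0,0,4,0, 0,0,4,0, -4,0.6,4,0, -4,0.6,4,0, -4,0.6,4,0, -4,0.6,0,0, -4,0.6,0,0, 0,0,0,0]'; python3 chk.py; python3 - <<'E'
from h import *
p,t=cap('scene'),cap('top')
cv2.imwrite('pics/q1.png',p['image'])
a=cv2.resize(p['image'][205:255,70:136],(400,300),interpolation=2);b=cv2.resize(t['image'][195:255,358:418][:45],(400,300),interpolation=2)
cv2.imwrite('pics/q2.png',np.hstack([a,b]))
E
```

```text
clock: 40.25
position: [0.6984, -0.1535, 0.0363]
eef_rot: [-2.122, -2.316, 0.0]
ft_force: [-0.2, -0.1, -1.3]
opening: 0.0571
finger_force: 64.2
clock: 40.62
position: [0.6987, -0.1534, 0.0365]
eef_rot: [2.122, 2.316, 0.0]
ft_force: [-0.1, -0.2, 0.4]
opening: 0.0854
finger_force: 0.0
clock: 41.88
position: [0.495, -0.123, 0.2767]
eef_rot: [-2.122, -2.317, 0.006]
ft_force: [0.7, -0.9, 0.5]
opening: 0.0853
finger_force: 0.0
[ 0.495  -0.123   0.2767]
[ 0.685  -0.012   0.0018] 0.94
[ 0.6759  0.1267 -0.0004] 0.93
[ 0.6982 -0.1524  0.0004] 0.9
[0.6048 0.0507 0.0023] 0.93
[ 0.6201 -0.0877  0.0024] 0.94
```

View pics/q1.png

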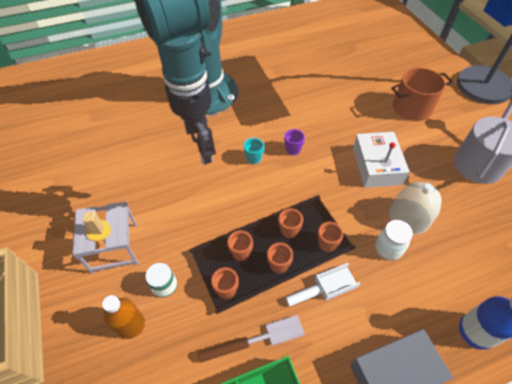

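View pics/q2.png

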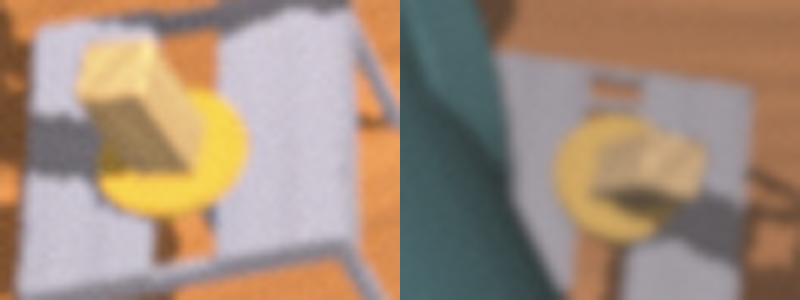

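All five pots stand in the tray at scene (225,282), (240,243), (280,257), (290,222) and (330,236), and the knob is upright. The dibber hangs with its collar at about scene (98,230) and top (390,221).

```bash
python3 - <<'E'
from h import *
np.set_printoptions(precision=4,suppress=True)
ps,pt=cap('scene'),cap('top')
c=tri((ps,(98,229.5)),(pt,(390.5,221.5)));g=tri((ps,(88.8,216.2)),(pt,(398.5,219)));print('collar',c,'griptop',g)
o=[]
for p in(ps,pt):
    for r in arm.regions_of(p,'dibber'):
        X=onz(p,r['centre'],.13)
        if np.hypot(X[0]-.49,X[1]+.385)<.05:o.append((p,r['region'],r['conf']));break
print([(x[2],x[1].sum()) for x in o])
k=6
def ren(p,v):
    m=np.zeros((384*k,512*k),np.uint8)
    z=v[3]
    for P in(np.vstack([circ(v[0],v[1],z,.027),circ(v[0],v[1],z+.006,.027)]),boxpts(v[0],v[1],v[2],.024,.024,.06,z+.006)):
        cv2.fillConvexPoly(m,np.round((hull(p,P)+.5)*k*16-8).astype(int),1,shift=4)
    return m
def cost(v):
    s=0
    for p,r,_ in o:
        m=ren(p,v);M=np.kron(r.astype(np.uint8),np.ones((k,k),np.uint8));s-=(m&M).sum()/(m|M).sum()
    return s/len(o)
for y0 in(-.5,-.14,.2,.6):
    x0=np.array([c[0],c[1],y0,.11]);S=np.vstack([x0]+[x0+d for d in np.diag([.006,.006,.25,.005])])
    r=minimize(cost,x0,method='Nelder-Mead',options=dict(initial_simplex=S,maxiter=120,xatol=2e-4));print(r.x,r.fun)
v=r.x
E
```

```text
collar [ 0.5005 -0.3881  0.1131] griptop [ 0.5021 -0.3875  0.1735]
[(0.71, np.int64(654)), (0.55, np.int64(351))]
[ 0.5025 -0.3885 -0.3913  0.1087] -0.9233827424761559
[ 0.5025 -0.3887 -0.3816  0.1083] -0.9239816152600933
[ 0.503  -0.3884 -0.3722  0.1092] -0.9207784254837281
[ 0.5023 -0.3887  1.1905  0.1082] -0.9241494134244936
```

```bash
python3 -m pendant '[0.1,-4.4,0,-4.5, 0.1,-4.4,0,-4.5, 0.1,-4.4,0,-4.5, 0.1,-4.4,0,-4.5, 0.1,-4.4,0,-4.5, 0.2,-4.4,0,-4.5, 0,0,0,0, 0,0,0,0, 0,0,0,0]'
```

```text
clock: 43.5
position: [0.506, -0.3855, 0.2763]
eef_rot: [-2.601, -1.76, -0.001]
ft_force: [0.1, 1.0, -0.6]
opening: 0.0855
finger_force: 0.0
```

```bash
python3 -m pendant '[-0.4,-0.3,-4,0, 0,0,-4,0, 0,0,-3,0, 0,0,-2.4,0, 0,0,-1.2,0, 0,0,0,0, 0,0,0,0]';  python3 -m pendant '[0,0,0,0, 0,0,0,0, 0,0,0,0, 0,0,0,0, 0,0,0,0]' 1
```

```text
clock: 44.38
position: [0.5024, -0.3905, 0.1314]
eef_rot: [2.603, 1.756, 0.001]
ft_force: [-0.3, -0.8, 0.3]
opening: 0.0854
finger_force: 0.0
clock: 45.0
position: [0.5018, -0.3906, 0.1307]
eef_rot: [2.604, 1.756, 0.0]
ft_force: [-0.3, 0.2, 3.8]
opening: 0.0237
finger_force: 58.2
```

```bash
python3 -m pendant '[0,0,1,0, 0,0,2,0, 0,0,3,0, 0,0,4,0, 0,0,4,0, 0,0,0,0, 0,0,0,0]';  python3 -m pendant '[-0.3,4,0,0, -0.3,4,0,0, -0.3,4,0,0, -0.3,4,0,0, -0.3,4,0,0, -0.3,4,0,0, -0.3,4,0,0, -0.3,4,0,0, -0.3,4,0,0, -0.3,4,0,0, -0.3,4,0,0, -0.3,4,0,0, -0.3,4,0,0, -0.3,4,0,0, -0.3,4,0,0, -0.3,4,0,0, 0,4,0,0, 0,4,0,0, 0,4,0,0, 0,0,0,0]'; python3 -m pendant '[0,2,-3,0, 0,0,-3,0, 0,0,0,0, 0,0,0,0]'
```

```text
clock: 45.88
position: [0.501, -0.3903, 0.2706]
eef_rot: [-2.605, -1.757, 0.001]
ft_force: [0.7, 0.2, -1.8]
opening: 0.0237
finger_force: 58.0
clock: 48.38
position: [0.4516, 0.373, 0.2693]
eef_rot: [-2.597, -1.762, 0.002]
ft_force: [-1.1, 0.3, -0.5]
opening: 0.0238
finger_force: 57.9
clock: 48.88
position: [0.4538, 0.3889, 0.2106]
eef_rot: [2.605, 1.755, -0.001]
ft_force: [0.3, -0.3, -0.6]
opening: 0.0235
finger_force: 58.0
```

```bash
python3 - <<'E'
from h import *
p,t=cap('scene'),cap('top')
for q in(p,t): print([np.round(proj(q,X),1) for X in[(.4538,.3889,.11),(.4538,.3892,.19),(.453,.3928,.06)]])
a=cv2.resize(p['image'][115:175,340:420],(400,300),interpolation=2);b=cv2.resize(t['image'][195:255,95:175],(400,300),interpolation=2)
cv2.imwrite('pics/d1.png',np.hstack([a,b]))
E
```

```text
[array([381.5, 128.4]), array([389.6, 106.5]), array([378.1, 140.2])]
[array([120.5, 240. ]), array([109., 239.]), array([125.5, 240.9])]
```

View pics/d1.png

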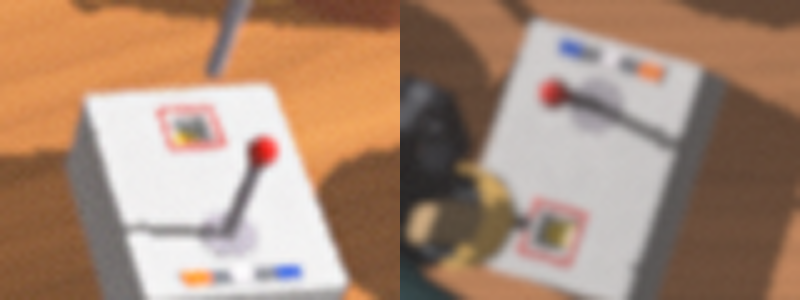

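The pin tip shows at scene (382,128.5) and top (120,239). The well is at scene (378,140) and top (125.3,241), and the toggle is still upright.

```bash
python3 - <<'E'
from h import *
p,t=cap('scene'),cap('top')
T=tri((p,(382.1,128.6)),(t,(120.1,239.3)));B=tri((p,(377.9,140.1)),(t,(125.3,240.9)));print(T,B,B-T,arm.get_state()['position'])
E
```

```text
[0.45577771 0.38958333 0.1109187 ] [0.45275903 0.39287539 0.06025144] [-0.00301868  0.00329206 -0.05066727] [0.45414022 0.38976676 0.21153242]
```

```bash
python3 -m pendant '[-0.2,0.2,-2,0, 0,0,-1.6,0, 0,0,0,0, 0,0,0,0]'; python3 - <<'E'
from h import *
p,t=cap('scene'),cap('top')
a=cv2.resize(p['image'][122:158,356:404],(400,300),interpolation=2);b=cv2.resize(t['image'][222:258,100:148],(400,300),interpolation=2)
cv2.imwrite('pics/d2.png',np.hstack([a,b]))
E
```

```text
clock: 49.58
position: [0.4514, 0.3917, 0.174]
eef_rot: [-2.604, -1.757, 0.001]
ft_force: [0.1, -0.3, -1.4]
opening: 0.0242
finger_force: 58.0
```

View pics/d2.png

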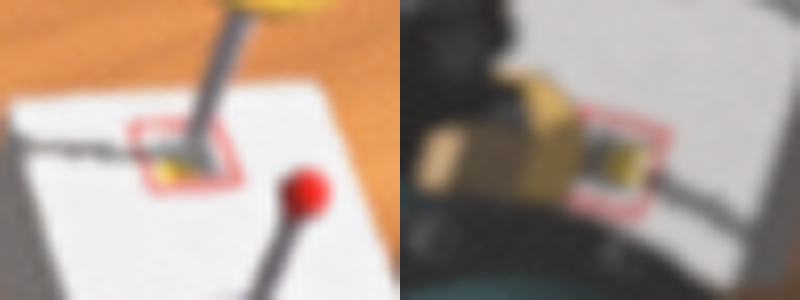

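```bash
python3 -m pendant '[0,0,-0.7,0, 0,0,-0.7,0, 0,0,-0.6,0, 0,0,0,0, 0,0,0,0]'
```

```text
clock: 50.3
position: [0.4515, 0.3917, 0.1543]
eef_rot: [-2.604, -1.757, -0.0]
ft_force: [0.2, 0.2, -0.8]
opening: 0.0238
finger_force: 58.0
```

```bash
python3 -m pendant '[0,0,-0.4,0, 0,0,-0.3,0, 0,0,-0.2,0, 0,0,0,0]';python3 -m pendant '[0,0,-0.2,0, 0,0,-0.1,0, 0,0,0,0, 0,0,0,0]'
```

```text
clock: 50.8
position: [0.4517, 0.3917, 0.1455]
eef_rot: [2.604, 1.757, 0.001]
ft_force: [-0.6, -1.2, 1.8]
opening: 0.0239
finger_force: 58.2
clock: 51.3
position: [0.4517, 0.3918, 0.1426]
eef_rot: [2.605, 1.757, 0.001]
ft_force: [-0.7, -0.7, 5.2]
opening: 0.0235
finger_force: 58.7
```

```bash
python3 -m pendant '[0,0,-0.1,0, 0,0,-0.1,0, 0,0,0,0, 0,0,0,0]'
```

```text
clock: 51.8
position: [0.452, 0.3923, 0.1424]
eef_rot: [2.604, 1.756, 0.003]
ft_force: [-0.7, -2.6, 14.8]
opening: 0.0236
finger_force: 59.7
```

Force rises at a hard stop, so the button is fully down. Going back to the rack.

```bash
python3 -m pendant '[0,0,1,0, 0,0,2,0, 0,0,3,0, 0,0,4,0, 0,0,3,0, 0,0,0,0]';  python3 -m pendant '[0.3,-4,0,0, 0.3,-4,0,0, 0.3,-4,0,0, 0.3,-4,0,0, 0.3,-4,0,0, 0.3,-4,0,0, 0.3,-4,0,0, 0.3,-4,0,0, 0.3,-4,0,0, 0.3,-4,0,0, 0.3,-4,0,0, 0.3,-4,0,0, 0.3,-4,0,0, 0.3,-4,0,0, 0.3,-4,0,0, 0.3,-4,0,0, 0.2,-4,0,0, 0,-4,0,0, 0,-4,0,0, 0,0,0,0]'; python3 -m pendant '[0,0,0,0, 0,0,0,0]'
```

```text
clock: 52.55
position: [0.4522, 0.393, 0.2731]
eef_rot: [-2.604, -1.756, -0.008]
ft_force: [0.4, -0.0, -0.9]
opening: 0.0235
finger_force: 58.0
clock: 55.05
position: [0.4991, -0.3729, 0.268]
eef_rot: [-2.609, -1.747, 0.004]
ft_force: [0.3, 1.2, 0.2]
opening: 0.0237
finger_force: 58.1
clock: 55.3
position: [0.5016, -0.3665, 0.2698]
eef_rot: [-2.601, -1.759, -0.0]
ft_force: [-0.0, 0.4, -0.5]
opening: 0.0235
finger_force: 58.1
```

```bash
python3 -m pendant '[0,-2.4,0,0, 0,0,-2.5,0, 0,0,-2,0, 0,0,0,0, 0,0,0,0]'; python3 - <<'E'
from h import *
p,t=cap('scene'),cap('top')
for q in(p,t): print([np.round(proj(q,X),1) for X in[(.5022,-.389,.124)]])
a=cv2.resize(p['image'][200:260,65:145],(400,300),interpolation=2);b=cv2.resize(t['image'][195:255,350:430],(400,300),interpolation=2)
cv2.imwrite('pics/e1.png',np.hstack([a,b]))
E
```

```text
clock: 55.92
position: [0.5021, -0.3924, 0.2257]
eef_rot: [2.604, 1.757, 0.001]
ft_force: [-0.4, 0.3, -0.3]
opening: 0.0235
finger_force: 58.1
[array([ 96.4, 227.9])]
[array([392.5, 220.6])]
```

View pics/e1.png

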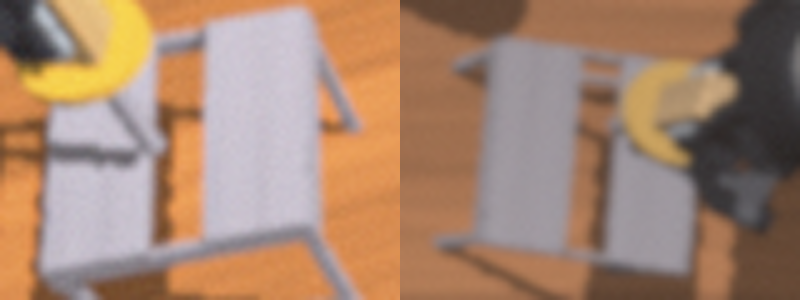

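The tip is at scene (95,229.5), left of the slot centre at about scene (100.7,229.5); in the top view the slot centre is at (388.5,220.5). I need a small +y correction.

```bash
python3 - <<'E'
from h import *
p,t=cap('scene'),cap('top')
print('tip',onz(p,(94.9,229.3),.124),'slot',onz(p,(100.7,229.5),.11),'slot top',onz(t,(388.5,220.5),.11))
for q,uv in((p,[(65+160/5-.5,200+100/5-.5),(65+205/5-.5,219.5),(65+152/5-.5,200+255/5-.5),(65+205/5-.5,200+235/5-.5)]),(t,[(350+181/5-.5,195+100/5-.5),(350+217/5-.5,195+100/5-.5),(350+168/5-.5,195+245/5-.5),(350+207/5-.5,195+250/5-.5)])): print([np.round(onz(q,u,.11),4)[:2] for u in uv])
E
```

```text
tip [ 0.50477837 -0.39271926  0.124     ] slot [ 0.50021953 -0.38391029  0.11      ] slot top [ 0.50373875 -0.38293557  0.11      ]
[array([ 0.4693, -0.3894]), array([ 0.4769, -0.3697]), array([ 0.5501, -0.4034]), array([ 0.5485, -0.3799])]
[array([ 0.5211, -0.3761]), array([ 0.521 , -0.3967]), array([ 0.4383, -0.3632]), array([ 0.4353, -0.3851])]
```

```bash
python3 -m pendant '[0,0.8,0,0, 0,0,0,0, 0,0,-1,0, 0,0,-1,0, 0,0,-1,0, 0,0,0,0]'
```

```text
clock: 56.88
position: [0.5006, -0.3841, 0.1938]
eef_rot: [-2.602, -1.755, 0.002]
ft_force: [-0.3, -0.7, -1.1]
opening: 0.0237
finger_force: 58.1
```

```bash
python3 - <<'E'
from h import *
p,t=cap('scene'),cap('top')
a=cv2.resize(p['image'][200:260,65:145],(400,300),interpolation=2);b=cv2.resize(t['image'][195:255,350:430],(400,300),interpolation=2)
cv2.imwrite('pics/e2.png',np.hstack([a,b]))
E
```

```text
(no output)
```

View pics/e2.png

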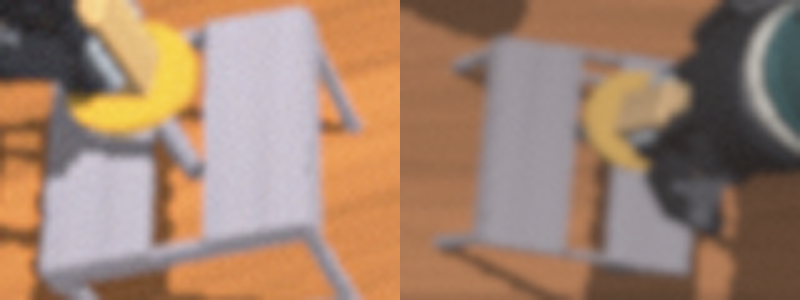

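The pin is now in the slot, with its tip showing at crop (195,165). Lowering.

```bash
python3 -m pendant '[0,0,-2,0, 0,0,-2,0, 0,0,-1.5,0, 0,0,-0.4,0, 0,0,0,0, 0,0,0,0]'; python3 -m pendant '[0,0,-0.2,0, 0,0,-0.1,0, 0,0,0,0, 0,0,0,0]'
```

```text
clock: 57.72
position: [0.5021, -0.3847, 0.1369]
eef_rot: [2.603, 1.756, 0.001]
ft_force: [0.8, 0.1, -1.2]
opening: 0.0236
finger_force: 58.1
clock: 58.22
position: [0.5016, -0.3844, 0.1334]
eef_rot: [2.604, 1.757, 0.0]
ft_force: [-0.4, 0.1, -1.6]
opening: 0.0236
finger_force: 58.1
```

```bash
python3 -m pendant '[0,0,-0.1,0, 0,0,-0.1,0, 0,0,0,0, 0,0,0,0]'; python3 -m pendant '[0,0,-0.1,0, 0,0,0,0, 0,0,0,0]'
```

```text
clock: 58.72
position: [0.5015, -0.3844, 0.1312]
eef_rot: [-2.604, -1.757, 0.0]
ft_force: [0.6, -0.3, -0.8]
opening: 0.0237
finger_force: 58.1
clock: 59.1
position: [0.5017, -0.3845, 0.1307]
eef_rot: [2.604, 1.756, -0.0]
ft_force: [-1.1, 0.7, 3.2]
opening: 0.0234
finger_force: 58.5
```

```bash
python3 -m pendant '[0,0,0,0, 0,0,0,0, 0,0,0,0, 0,0,0,0]' -1; python3 -m pendant '[0,0,1,0, 0,0,2,0, 0,0,3,0, 0,0,4,0, 0,0,5,0, 0,4,0,0, 0,4,0,0, 0,4,0,0, 0,4,0,0, 0,0,0,0, 0,0,0,0]'; python3 chk.py; python3 - <<'E'
from h import *
p,t=cap('scene'),cap('top')
cv2.imwrite('pics/z.png',np.hstack([cv2.resize(p['image'],(400,300)),cv2.resize(t['image'],(400,300))]))
z=np.vstack([cv2.resize(p['image'][110:330,60:440],(800,463),interpolation=2)]);cv2.imwrite('pics/z.png',z)
E
```

```text
clock: 59.6
position: [0.5016, -0.3844, 0.1302]
eef_rot: [-2.604, -1.757, -0.0]
ft_force: [1.2, 0.9, 0.1]
opening: 0.0854
finger_force: 0.0
clock: 60.98
position: [0.5019, -0.225, 0.2815]
eef_rot: [2.603, 1.755, 0.0]
ft_force: [-0.0, -0.7, -0.8]
opening: 0.0858
finger_force: 0.0
[ 0.5019 -0.225   0.2815]
[0.5832 0.0789 0.0026] 0.93
[0.6755 0.1272 0.0024] 0.93
[ 0.6204 -0.0898  0.0039] 0.9
[ 0.6992 -0.1525  0.0029] 0.94
[ 0.6854 -0.0122  0.0031] 0.94
```

View pics/z.png

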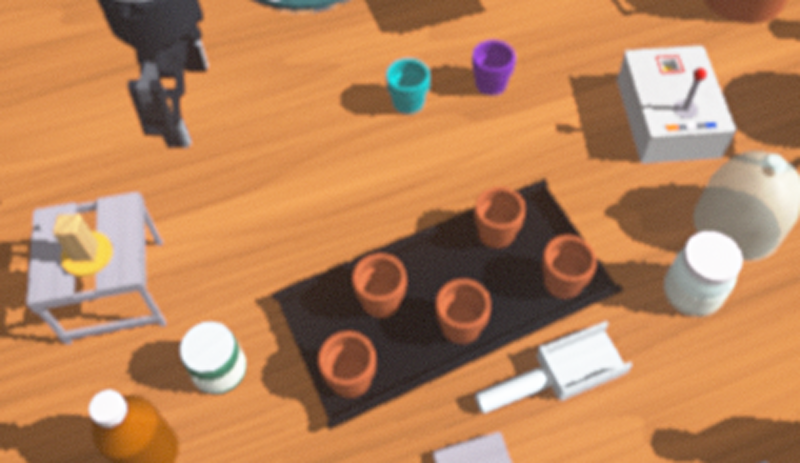

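The dibber hangs upright in the slot, the toggle is centred, and the look-alikes and bystanders are undisturbed. One pot was knocked from (0.605,0.051) to (0.583,0.079). It is at crop (498,215), tight against the tray wall, so I'll move it back inside.

```bash
python3 -m pendant '[1.2,4.4,0,4, 1.2,4.4,0,4, 1.2,4.4,-2,4, 1.1,4.3,-2,4, 1.1,4.3,-3,4, 1.1,4.3,-3,4, 1.1,4.3,-2,3, 0,0,0,0, 0,0,0,0]'
```

```text
clock: 62.4
position: [0.5816, 0.0787, 0.16]
eef_rot: [2.123, 2.315, -0.002]
ft_force: [0.5, 0.1, -0.2]
opening: 0.0852
finger_force: 0.0
```

```bash
python3 -m pendant '[0.2,0,-4,0, 0,0,-4,0, 0,0,-2.3,0, 0,0,-1.3,0, 0,0,-0.8,0, 0,0,0,0, 0,0,0,0]'; python3 -m pendant '[0,0,0,0, 0,0,0,0, 0,0,0,0, 0,0,0,0]' 1; python3 -m pendant '[0,0,1,0, 0,0,1,0, 1.1,-1.4,0,0, 1.1,-1.4,0,0, 0,0,0,0, 0,0,0,0]'
```

```text
clock: 63.28
position: [0.5842, 0.0797, 0.0372]
eef_rot: [2.122, 2.315, 0.002]
ft_force: [-0.2, -0.4, 0.7]
opening: 0.0854
finger_force: 0.0
clock: 63.78
position: [0.5835, 0.0798, 0.0376]
eef_rot: [2.122, 2.316, -0.0]
ft_force: [-2.4, -0.7, 8.1]
opening: 0.0572
finger_force: 62.0
clock: 64.53
position: [0.6052, 0.0513, 0.0558]
eef_rot: [-2.123, -2.315, 0.001]
ft_force: [0.1, 0.1, -1.4]
opening: 0.0572
finger_force: 64.0
```

```bash
python3 -m pendant '[0,0,-1,0, 0,0,-0.5,0, 0,0,-0.3,0, 0,0,0,0, 0,0,0,0]'; python3 -m pendant '[0,0,0,0, 0,0,0,0, 0,0,0,0]' -1; python3 -m pendant '[0,0,1,0, 0,0,3,0, 0,0,4,0, 0,0,4,0, -3,-3,4,0, -3,-3,4,0, -3,-3,2,0, -3,-3,0,0, 0,0,0,0, 0,0,0,0]'; python3 chk.py; python3 - <<'E'
from h import *
p,t=cap('scene'),cap('top')
h=cv2.cvtColor(p['image'],cv2.COLOR_BGR2HSV);m=cv2.inRange(h,(0,150,80),(5,255,255));n,l,s,c=cv2.connectedComponentsWithStats(m);print([(s[i][4],c[i]) for i in range(1,n) if s[i][4]>8])
cv2.imwrite('pics/zz.png',cv2.resize(p['image'][110:330,60:440],(800,463),interpolation=2))
E
```

```text
clock: 65.15
position: [0.6056, 0.0516, 0.0383]
eef_rot: [2.122, 2.316, 0.0]
ft_force: [-0.8, 0.5, -1.3]
opening: 0.0573
finger_force: 64.0
clock: 65.53
position: [0.6057, 0.0516, 0.0385]
eef_rot: [2.122, 2.316, 0.001]
ft_force: [0.1, 0.7, -0.3]
opening: 0.085
finger_force: 0.0
clock: 66.78
position: [0.4859, -0.0681, 0.2589]
eef_rot: [2.122, 2.315, 0.002]
ft_force: [0.1, 1.3, -0.1]
opening: 0.0856
finger_force: 0.0
[ 0.4859 -0.0681  0.2589]
[ 0.6997 -0.1527  0.0031] 0.93
[0.6047 0.0505 0.0013] 0.9
[0.6759 0.1267 0.0021] 0.9
[ 0.685  -0.0122  0.001 ] 0.89
[ 0.6219 -0.0895  0.0067] 0.76
[(np.int32(13), array([392.38461538, 144.61538462]))]
```

View pics/zz.png

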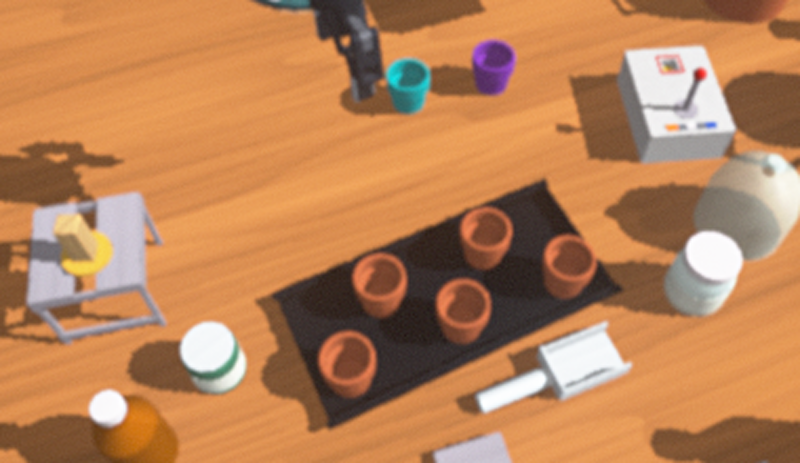

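All five pots stand well inside the tray, the toggle is upright at crop (700,75), and the dibber hangs at crop (78,240).

```bash
python3 -c "
from rig import arm
print(arm.hand_in())"
```

```text
the job is handed in; nothing more can be done
None
```

I handed the job in at about 67 s: lamp off, five clay pots upright in the tray (one was knocked against the wall after the dibber was taken, and I moved it back at the end), reset button pressed to its stop with the pin, dibber hanging in the rack slot, and nothing else on the table moved as far as the last picture shows.

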